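# Isolate the kiln supply and pop open its fuse hatch

## Task

The kiln's fuse is to be changed: first push the isolator lever on the small switch box right over to its far side (off), then press the free edge of the square fuse hatch in once and let it go, so that its push-push latch releases and the hatch springs up and stays fully open. Do not push the hatch shut again and leave the long hatch shut. It is all done by touch: pick nothing up, and leave everything else on the bench where it stands.

Things in the scene. Friction and masses are not known exactly. Their poses are not given: they have to be found in the camera images.
- switch_box: grey steel switch box, 90 (x) x 80 (y) x 50 (z) mm, fixed to the bench, carrying the isolator lever on top; origin at the centre of its underside; its x axis points away from the robot (within about 20 degrees), z up
- isolator_tip (a point): centre of the black ball knob (26 mm across) at the end of the isolator lever; a 10 mm rod, 80 mm long from pivot to knob centre; the pivot lies 72 mm above the switch box's origin and the lever swings in the box's x-z plane, so the knob moves between 38 mm on the near side and 38 mm on the far side of the pivot, 142 to 152 mm above the bench
- isolator (a joint): lever angle, rad: 0 = ON, leaning 0.5 rad to the near side (-x of the box); 1.0 = OFF, leaning 0.5 rad to the far side (+x), against its stop. Stays where it is left; starts between 0 and 0.2; about 1 N at the knob moves it
- fuse_box: grey steel fuse box, 110 (x) x 110 (y) x 80 (z) mm, fixed to the bench, with a nearly square aluminium hatch (94 x 94 mm) on top; origin at the centre of its underside; x axis away from the robot (within about 20 degrees), z up
- fuse_hatch_press (a point): the place to press: on the top face of the square hatch, half-way along its width, 15 mm from its free (near, -x) edge; shut, it lies 90 mm above the bench, 10 mm higher than the box's rim, so that it can be pushed in; moves with the hatch
- fuse_hatch_hinge (a point): middle of the square hatch's hinge line along the box's far (+x) side, 87 mm above the bench, 79 mm from the press point
- fuse_hatch (a joint): square hatch angle, rad: 0 = shut and latched, negative = pushed in, 1.15 = standing open on its stop. Push-push latch: pushed in from shut beyond about -0.07 (5.5 mm at the press point; stop at -0.097, 7.7 mm; about 3 to 5 N before the stop) and let go, the latch releases and a spring lifts the hatch to 1.15 within about 1 s, following the finger as it withdraws; pushed shut again from open, it latches again
- fuse_hatch_pin (a joint): hidden latch pin of the square hatch, side travel in m: about 0 when latched, +0.005 to +0.012 when pushed in to release, about -0.002 when open; beyond -0.0063 only when the open hatch is pushed shut again
- terminal_box: grey steel box, 110 (x) x 170 (y) x 80 (z) mm, fixed to the bench, with a long aluminium hatch (94 x 154 mm) of the same latch kind; not to be opened; origin at the centre of its underside
- long_hatch (a joint): long hatch angle, rad: 0 = shut, 1.15 = open; must stay shut
- mug_mid (a point): bystander: dark steel cup, 72 mm across, 85 mm tall; point at half its height over its origin
- flask_mid (a point): bystander: small glass flask with a neck, 68 mm across, 100 mm tall; point at half its height over its origin
- mould_mid (a point): bystander: square brass marble mould, 50 x 50 x 30 mm; point at half its height over its origin
- jar_mid (a point): bystander: amber glass jar with steel cap, 48 mm across, 60 mm tall; point at half its height over its origin
- pick_mid (a point): bystander: wooden-handled pick, 170 mm long, lying down; point at half its height over its origin
- spanner_mid (a point): bystander: steel spanner, 160 mm long, lying down; point at half its height over its origin
- paddle_mid (a point): bystander: black graphite paddle with wooden handle, about 180 mm long, lying down; point at half its height over its origin
Not all that is in view belongs to the job. What is shaped like the switch_box but purple is not meant.

How it is judged:
By the outcome, as a careful person would: the job done as asked, in the order asked, and still so for the second after the job is handed in, with the robot touching nothing.
It also fails if it takes over 40 s, if anything falls off the work surface, if the arm or the gripper's body presses on something with over 40 N, if the wrist force passes 120 N, or if a joint passes its speed limit or range.

## Robot

A 7-joint arm with a two-finger parallel gripper is mounted at the origin on the work surface. World frame = base frame: x ahead of the robot, y to its left, z up, the work surface at z = 0. Lengths are in m, angles in rad, forces in N, time in s.
With the tool pointing down it reaches from about 0.425 to 0.925 m from the base axis. Payload 6.8 kg.
Tool frame: the origin (TCP) lies midway between the tips of the shut fingers; the grasp point (between the pads) lies r.grip_point_offset behind it (r.grip_point_offset is the distance from the TCP to the grasp point, in m); z points along the fingers, y is the direction in which the jaws open and shut (so a half turn about z gives the same grasp; the last joint's range is limited). The gripper opens to 85 mm and grips with 20 to 120 N. Pads are 22 mm wide; open, the fingers measure 114 mm over their backs; the gripper's body (76 mm by 85 mm) begins 54 mm behind the grasp point. The pads swing forward as they close: fully open they stand 13 mm farther back than shut.
Start: joints at [-0.108, 0.477, 0.022, 1.555, -0.011, 1.109, -0.083], TCP at [0.675, 0, 0.231] pointing down, gripper open.
Joint ranges: [-2.96, 2.96], [-0.34, 2.1], [-1.41, 1.46], [0.24, 2.44], [-1.37, 4.51], [0.17, 1.92], [-2.96, 2.96]. Speed limits (rad/s): [2.39, 2.39, 3.14, 3.14, 3.14, 3.14, 3.14].

## Interface

Orientations are given as a rotation vector (axis times angle).
In Python, from bench import r gives the robot as it stands. The module is installed in compiled form; this text tells all that it offers.
- The arm moves only by the tool play_rows, never from a script. Its argument "deltas" is a list of rows, each a list of 3 entries, a list of its own where there are three numbers: the finger opening in mm, from 0 to 85.4, then the shift along the tool's x, y, z in mm, then the turn, a rotation vector about the tool's x, y, z in rad. A call has 1 to 8 rows; each row is the pose to reach, as a shift and turn from the pose measured when the call began, along the tool's axes at that moment; what a row does not reach only later rows make up. A row lasts 1/8 s, in which the tool goes at most 62.5 mm and 10.7 degrees, less where a joint would pass 70% of its speed; a pose out of reach is approached as far as the arm can. A call with a gripper value outside its range is refused whole. The fingers move at their own pace and stop on an object; "squeeze" is the grip in N (left out, the last holds). Time passes only in rows, so rows that repeat a pose let the fingers close. It gives the time, the measured TCP pose, the force and the opening at its end, in the units of the state.
- r.get_obs(): the state, without advancing time (a new reading comes with each control period).
- r.grab_frame(name): name is "scene" or "side" or "wrist"; returns (picture, depth): 400x640x3 uint8, red, green, blue; 400x640 float32, m along the optical axis (not along the pixel's ray), 0 where there is no reading.
- r.camera_model(name): a dict with "mtx" (3x3 intrinsics, pixels), "D" ([k1, k2, p1, p2, k3] as OpenCV has them; the pictures are not rectified), "rvec" (rotation vector, rad) and "tvec" (3), from world to camera coordinates, as OpenCV has them; the wrist camera has in their place "T_tool_cam" (4x4, takes a point from camera to tool coordinates, whose origin is the TCP and whose axes are the flange's). Camera axes: x right, y down, z forward; pixel columns grow to the right and rows downward; lengths in m; the calibration is good to about 2 mm. A picture is of the moment at which its call begins: read the wrist's pose just before it. camera_model takes no time and is no camera call.
- r.hand_in(): hands the job in, once; it reports no verdict.
The state is a dict: "clock": time; "joints": joint angles; "qvel": joint speeds; "tau": joint torques, N m; "tcp_pos": TCP position; "orientation": TCP orientation; "contact_force": force on the tool from outside, world axes, zero at the start; "moment": the same for the moment, N m; "grip_width": finger opening in m.
Only numpy, scipy, OpenCV 4.12 (cv2) and the standard library are available. Lean on these libraries where they do the work, as an engineer would, in place of code of your own. Each camera call takes 0.05 s, during which the arm holds its last target. There are 200 camera calls.

## Working session

There is one attempt and no reset: what is moved stays moved. The work goes in short steps, Python scripts to look and compute and a tool call to move; the robot and the scene stay as the last step left them, time stands still between calls to the robot, and variables do not carry over. Pictures are saved under pics/ and viewed, about 8 in all and at most 12, crops included, and the job is handed in when it is done.

Besides the shell and the picture viewer there is one more tool, called after "Request:" as a command line: name --argument value ..., lists and objects as JSON in quotes. play_rows: Moves the arm, as the interface text tells. Its arguments: {"type":"object","properties":{"deltas":{"type":"array"},"squeeze":{"type":"number"}},"required":["deltas"]}

```bash
mkdir -p pics
cat > h.py <<'E'
import numpy as np, cv2
from bench import r
def save(n,f): cv2.imwrite('pics/'+f,cv2.cvtColor(n,cv2.COLOR_RGB2BGR))
def pose(cam,obs=None):
    m=r.camera_model(cam); K=np.array(m['mtx'],float);D=np.array(m['D'],float)
    if 'rvec' in m:
        R=cv2.Rodrigues(np.array(m['rvec'],float))[0];t=np.array(m['tvec'],float).ravel()
        return K,D,R.T,-R.T@t
    T=np.array(m['T_tool_cam']);Rt=cv2.Rodrigues(np.array(obs['orientation'],float))[0]
    return K,D,Rt@T[:3,:3],Rt@T[:3,3]+np.array(obs['tcp_pos'])
def rays(P,uv):
    K,D,R,c=P
    n=cv2.undistortPoints(np.array(uv,float).reshape(-1,1,2),K,D)[:,0]
    return c,np.c_[n,np.ones(len(n))]@R.T
def plane(P,uv,z):
    c,d=rays(P,uv); return c+d*((z-c[2])/d[:,2])[:,None]
def dep(P,uv,depth):
    c,d=rays(P,uv); return c+d*np.array([[np.median(depth[int(v)-1:int(v)+2,int(u)-1:int(u)+2])] for u,v in uv])
def cloud(P,depth):
    v,u=np.mgrid[:400,:640]; c,d=rays(P,np.c_[u.ravel(),v.ravel()])
    return (c+d*depth.reshape(-1,1)).reshape(400,640,3)
E
python3 - <<'E'
from h import *
o=r.get_obs();print({k:np.round(v,3) for k,v in o.items()}, r.grip_point_offset)
for n in ("scene","side","wrist"):
    im,d=r.grab_frame(n);save(im,n+'0.png');np.savez(n+'0.npz',im=im,d=d)
    print(n,[np.round(x,3) for x in pose(n,o)[2:]])
E
```

```text
{'clock': np.float64(0.0), 'joints': array([-0.108,  0.478,  0.022,  1.556, -0.012,  1.109, -0.083]), 'qvel': array([ 0.   , -0.001,  0.002,  0.   , -0.001,  0.001, -0.001]), 'tau': array([-1.0000e-03, -5.9644e+01,  1.6080e+00, -2.8119e+01,  1.2000e-02,
        9.0000e-03,  0.0000e+00]), 'tcp_pos': array([ 0.674, -0.   ,  0.23 ]), 'orientation': array([-2.221e+00, -2.221e+00,  2.000e-03]), 'contact_force': array([ 0.805, -0.325, -0.572]), 'moment': array([ 0.015,  0.048, -0.004]), 'grip_width': np.float64(0.086)} 0.0187
scene [array([[-0.457,  0.582, -0.672],
       [ 0.889,  0.292, -0.352],
       [-0.009, -0.759, -0.651]]), array([1.308, 0.455, 0.889])]
side [array([[-0.892, -0.304,  0.335],
       [-0.452,  0.597, -0.663],
       [ 0.001, -0.743, -0.67 ]]), array([0.054, 0.946, 1.031])]
wrist [array([[ 1.   , -0.   , -0.001],
       [-0.001, -0.947, -0.322],
       [-0.001,  0.322, -0.947]]), array([0.675, 0.084, 0.372])]
```

View pics/scene0.png

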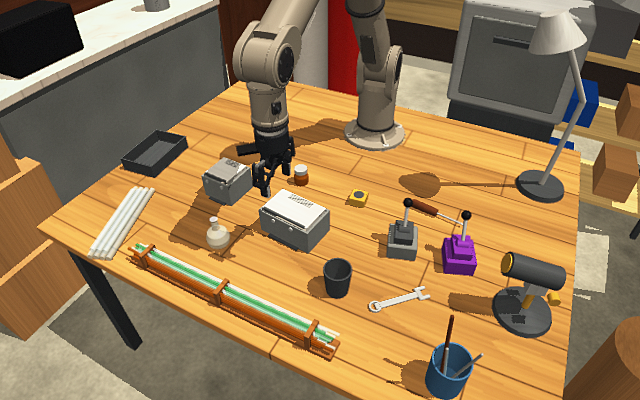

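View pics/side0.png

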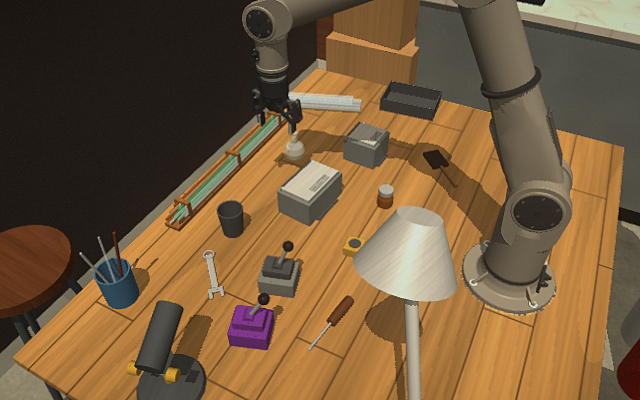

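The scene view shows two lever boxes: the grey one (knob at 407,202) and the purple decoy (knob at 466,215). It also shows two hatch boxes: the square one (228,180) and the long one (295,218). In the side view, the grey knob is at (288,246), the purple knob at (263,299), the square box at (367,145) and the long box at (310,190). I choose the grey lever and the square box, and measure both next.

Run:
```python
from h import *
S={n:np.load(n+'0.npz') for n in('scene','side')}
P={n:pose(n) for n in S}
# knob: dark blob near seed
uvk={}
for n,(u,v) in dict(scene=(407,202),side=(288,246)).items():
    im=S[n]['im'];m=(im.max(2)<60).astype(np.uint8); w=np.zeros_like(m);w[v-8:v+9,u-8:u+9]=1
    k,l,st,ce=cv2.connectedComponentsWithStats(m*w);i=1+np.argmax(st[1:,4]);uvk[n]=ce[i];print(n,ce[i],st[i])
c1,d1=rays(P['scene'],[uvk['scene']]);c2,d2=rays(P['side'],[uvk['side']])
A=np.c_[d1[0],-d2[0]];s=np.linalg.lstsq(A,c2-c1,rcond=None)[0]
a,b=c1+s[0]*d1[0],c2+s[1]*d2[0];print('knob',a,b,'depthpts',dep(P['scene'],[uvk['scene']],S['scene']['d']))
for n in S:
    C=cloud(P[n],S[n]['d']);im=S[n]['im'].astype(int);sat=im.max(2)-im.min(2)
    for nm,(u,v),zl,zh in (('fuse',{'scene':(228,168),'side':(367,138)}[n],.07,.1),('term',{'scene':(295,208),'side':(310,185)}[n],.07,.1),('switch',{'scene':(403,238),'side':(280,272)}[n],.04,.06)):
        m=((C[...,2]>zl)&(C[...,2]<zh)&(sat<40)).astype(np.uint8);w=np.zeros_like(m);w[v-30:v+31,u-40:u+41]=1
        k,l,st,ce=cv2.connectedComponentsWithStats(m*w);i=1+np.argmax(st[1:,4]);p=C[l==i]
        rc=cv2.minAreaRect((p[:,:2]*1000).astype(np.float32));print(n,nm,st[i],np.round(rc[0]),np.round(rc[1]),round(rc[2],1),np.percentile(p[:,2],[5,50,95]).round(3))
for n in S:
    u,v={'scene':(310,205),'side':(325,200)}[n]
    x0=max(0,{'scene':170,'side':220}[n]);y0={'scene':130,'side':110}[n]
    crop=S[n]['im'][y0:y0+190,x0:x0+300];save(cv2.resize(crop,None,fx=2.6,fy=2.6,interpolation=cv2.INTER_CUBIC),n+'c.png')
```

```text
scene [408.57333333 202.65333333] [404 198  12  10  75]
side [287.67567568 246.01351351] [283 241  10  11  74]
knob [0.48633703 0.28060795 0.14690843] [0.48539138 0.27771577 0.14863582] depthpts [[0.49363159 0.28215915 0.15349898]]
scene fuse [202 157  48  32 848] [ 533. -295.] [110. 118.] 85.8 [0.073 0.09  0.094]
scene term [ 259  189   71   48 1738] [590. -15.] [175. 114.] 86.5 [0.075 0.09  0.093]
scene switch [387 224  31  29 399] [516. 287.] [93. 78.] 16.0 [0.043 0.049 0.055]
side fuse [343 122  47  32 830] [ 530. -293.] [113. 113.] 86.8 [0.074 0.091 0.096]
side term [ 277  160   65   49 1703] [584. -14.] [176. 112.] 83.0 [0.075 0.092 0.096]
side switch [258 261  41  28 458] [512. 288.] [89. 80.] 18.2 [0.043 0.051 0.057]
```

View pics/scenec.png

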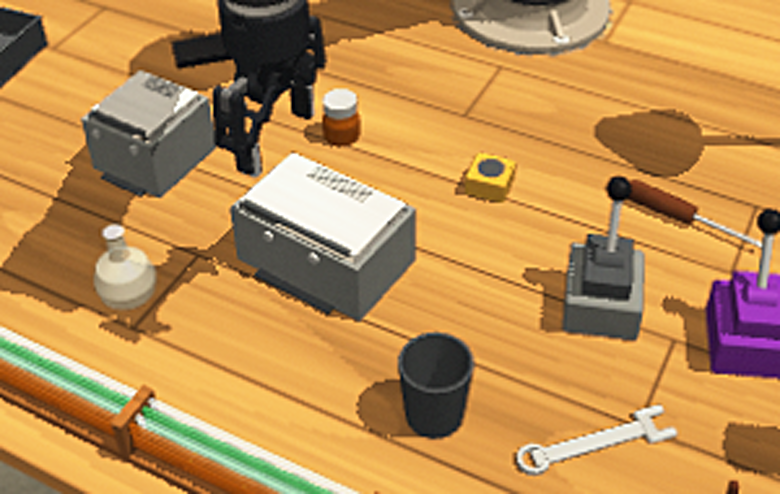

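The crop confirms the choice: grey lever box with the knob at scene (408,202), square hatch box at (228,168) with two hinge knobs on the far side.

Measured positions:

| Item | Position (m) | Yaw | Check |
|---|---|---|---|
| Switch box | (0.514, 0.2875) | +17° | Knob at (0.486, 0.279, 0.148), 29 mm near of the pivot, in line with the yaw, height right |
| Fuse box | (0.532, -0.294) | about -4° | Sizes and heights fit |

Now I'll close the fingers and move to the near side of the knob, staying high.

Request:
play_rows --deltas '[[0, [130, -120, 0], [0, 0, 0]], [0, [266, -238, 0], [0, 0, 0]], [0, [266, -238, 0], [0, 0, 0]], [0, [266, -238, 0], [0, 0, 0]], [0, [266, -238, 0], [0, 0, 0]], [0, [266, -238, 0], [0, 0, 0]], [0, [266, -238, 0], [0, 0, 0]], [0, [266, -238, 0], [0, 0, 0]]]' --squeeze 20

```text
clock: 1.15
tcp_pos: [0.4369, 0.2654, 0.2308]
orientation: [-2.221, -2.221, 0.002]
contact_force: [0.2, -1.0, -1.1]
grip_width: -0.0001
```

Run:
```python
from h import *
o=r.get_obs();print({k:np.round(o[k],3) for k in('clock','tcp_pos','orientation','contact_force','grip_width')})
im,d=r.grab_frame('wrist');save(im,'w1.png')
P=pose('wrist',o);C=cloud(P,d)
m=((C[...,2]>.155)|(0>1))&(im.max(2)<70)&(C[...,2]>.12)
dk=((C[...,2]>.13)&(C[...,2]<.17)&(im.max(2)<70)).astype(np.uint8)
k,l,st,ce=cv2.connectedComponentsWithStats(dk)
for i in range(1,k):
    if st[i,4]>60:p=C[l==i];print(ce[i].round(),st[i],plane(P,[ce[i]],.147).round(3),p.max(0).round(3))
print('lamp',plane(pose('scene'),[(540,185)],0.02))
```

```text
{'clock': np.float64(1.15), 'tcp_pos': array([0.437, 0.265, 0.231]), 'orientation': array([-2.221e+00, -2.221e+00,  2.000e-03]), 'contact_force': array([ 0.172, -1.047, -1.064]), 'grip_width': np.float64(-0.0)}
[391. 188.] [373 171  36  35 942] [[0.485 0.28  0.147]] [0.498 0.292 0.161]
lamp [[0.06712286 0.61693099 0.02      ]]
```

View pics/w1.png

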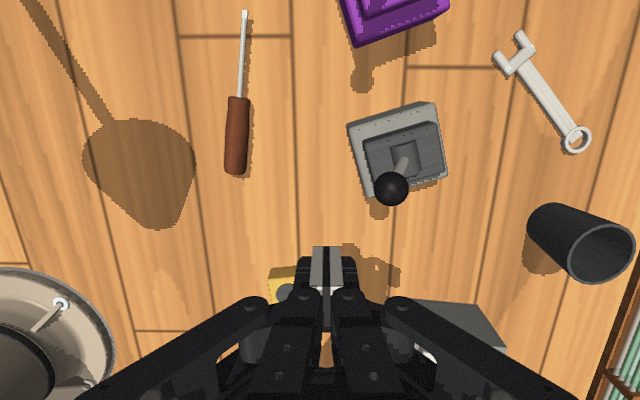

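The wrist view shows the knob at (391,188), which gives (0.485, 0.280) and agrees with the other two cameras. The fingertips at (327,270) sit clear on the near side. I'll go down and push along the box's x axis.

Request:
play_rows --deltas '[[0, [0, 0, 50], [0, 0, 0]], [0, [0, 0, 98], [0, 0, 0]], [0, [0, 0, 98], [0, 0, 0]], [0, [5, 16, 98], [0, 0, 0]], [0, [9, 30, 98], [0, 0, 0]], [0, [14, 45, 98], [0, 0, 0]], [0, [18, 60, 98], [0, 0, 0]], [0, [22, 72, 98], [0, 0, 0]]]'

```text
clock: 2.2
tcp_pos: [0.5104, 0.287, 0.1327]
orientation: [-2.223, -2.219, 0.002]
contact_force: [-1.6, -0.5, 0.1]
grip_width: -0.0001
```

Request:
play_rows --deltas '[[0, [1, 4, 0], [0, 0, 0]], [0, [2, 7, 0], [0, 0, 0]], [0, [3, 10, 0], [0, 0, 0]], [0, [3, 10, 0], [0, 0, 0]]]'

```text
clock: 2.7
tcp_pos: [0.5205, 0.29, 0.1328]
orientation: [-2.223, -2.219, 0.001]
contact_force: [-0.4, 0.7, -0.8]
grip_width: -0.0001
```

Run:
```python
from h import *
im,d=r.grab_frame('side');save(cv2.resize(im[190:310,220:360],None,fx=4,fy=4),'s1.png')
np.savez('s1.npz',im=im,d=d)
```

```text
(no output)
```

View pics/s1.png

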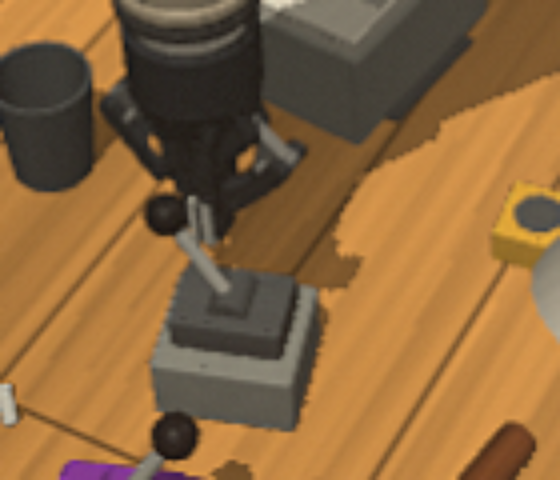

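In the side crop the knob (165,215) is over on the far side, with the fingers behind it. The force is still small, so I'll push on gently until it meets the stop.

Request:
play_rows --deltas '[[0, [1, 2, 0], [0, 0, 0]], [0, [1, 4, 0], [0, 0, 0]], [0, [1, 4, 0], [0, 0, 0]]]'

```text
clock: 3.12
tcp_pos: [0.5235, 0.2911, 0.1326]
orientation: [-2.222, -2.219, 0.004]
contact_force: [-5.4, 0.3, 0.6]
grip_width: -0.0002
```

Run:
```python
from h import *
z=np.load('s1.npz');print(plane(pose('side'),[(261.3,243.8)],.143))
```

```text
[[0.54689801 0.29560936 0.143     ]]
```

Request:
play_rows --deltas '[[0, [1, 2, 0], [0, 0, 0]], [0, [1, 3, 0], [0, 0, 0]], [0, [1, 3, 0], [0, 0, 0]]]'

```text
clock: 3.5
tcp_pos: [0.5238, 0.2912, 0.1324]
orientation: [-2.22, -2.218, 0.012]
contact_force: [-10.2, -3.0, 7.3]
grip_width: -0.0004
```

It's against the stop: 10 N and no further movement. I'll back off, lift, and check the lever from above.

Request:
play_rows --deltas '[[0, [-5, -15, 0], [0, 0, 0]], [0, [-14, -45, 0], [0, 0, 0]], [0, [-14, -45, -40], [0, 0, 0]], [0, [-14, -45, -100], [0, 0, 0]], [0, [-14, -45, -100], [0, 0, 0]], [0, [-14, -45, -100], [0, 0, 0]]]'

```text
clock: 4.25
tcp_pos: [0.4801, 0.2775, 0.2329]
orientation: [-2.221, -2.218, 0.01]
contact_force: [-0.4, -0.3, -1.5]
grip_width: 0.0001
```

Run:
```python
from h import *
for n in('side','wrist'):
    o=r.get_obs();im,d=r.grab_frame(n)
    P=pose(n,o);C=cloud(P,d)
    dk=((C[...,2]>.125)&(C[...,2]<.17)&(im.max(2)<70)&(np.abs(C[...,0]-.54)<.05)&(np.abs(C[...,1]-.295)<.04)).astype(np.uint8)
    k,l,st,ce=cv2.connectedComponentsWithStats(dk)
    i=1+np.argmax(st[1:,4]);print(n,o['tcp_pos'],ce[i].round(1),st[i],plane(P,[ce[i]],.142).round(4))
```

```text
side [0.48008586 0.27751166 0.23289011] [260.1 243.5] [255 239  11  10  81] [[0.5504 0.2953 0.142 ]]
wrist [0.47950594 0.27722835 0.23198376] [419.4 176.3] [402 160  36  34 923] [[0.5494 0.2987 0.142 ]]
```

Both views put the knob at about (0.550, 0.297). The OFF stop is expected at (0.550, 0.2985), so the lever is fully off. Next, across to the fuse box, staying high.

Request:
play_rows --deltas '[[0, [-62, 5, -5], [0, 0, 0]], [0, [-124, 5, -5], [0, 0, 0]], [0, [-186, 5, -5], [0, 0, 0]], [0, [-248, 5, -5], [0, 0, 0]], [0, [-310, 5, -5], [0, 0, 0]], [0, [-370, 5, -5], [0, 0, 0]], [0, [-430, 5, -5], [0, 0, 0]], [0, [-480, 5, -5], [0, 0, 0]]]'

```text
clock: 5.35
tcp_pos: [0.4827, -0.2053, 0.2375]
orientation: [-2.221, -2.216, 0.017]
contact_force: [0.4, 0.5, 0.2]
grip_width: 0.0003
```

Request:
play_rows --deltas '[[0, [-62, 0, 0], [0, 0, 0]], [0, [-90, 0, 0], [0, 0, 0]], [0, [-90, 0, 0], [0, 0, 0]]]'

```text
clock: 5.72
tcp_pos: [0.481, -0.2982, 0.2364]
orientation: [-2.226, -2.209, 0.021]
contact_force: [0.1, 0.6, -0.4]
grip_width: -0.0004
```

Run:
```python
from h import *
o=r.get_obs();print({k:np.round(o[k],3) for k in('clock','tcp_pos','orientation','contact_force','joints')})
im,d=r.grab_frame('wrist')
P=pose('wrist',o);C=cloud(P,d);f=im.copy()
for zl,nm in((.084,'hatch'),(.072,'all')):
    m=((C[...,2]>zl)&(C[...,2]<.1)&(np.abs(C[...,1]+.294)<.09)&(np.abs(C[...,0]-.532)<.09)&(im.min(2)>60)).astype(np.uint8)
    m=cv2.morphologyEx(m,cv2.MORPH_OPEN,np.ones((3,3)))
    k,l,st,ce=cv2.connectedComponentsWithStats(m);i=1+np.argmax(st[1:,4]);p=C[l==i]
    rc=cv2.minAreaRect((p[:,:2]*1000).astype(np.float32));print(nm,st[i],np.round(rc[0],1),np.round(rc[1],1),round(rc[2],1),np.percentile(p[:,2],[5,50,95]).round(4))
K,D,R,c=P
for yaw in(-4,):
    b=np.array([.5315,-.294]);a=np.radians(yaw);e=np.array([np.cos(a),np.sin(a)])
    X=np.array([[*(b-.032*e),.09],[*(b+.047*e),.09]])
    print(X.round(4));q=cv2.projectPoints(X,cv2.Rodrigues(R.T)[0],-R.T@c,K,D)[0][:,0]
    for t in q:cv2.circle(f,tuple(int(round(z)) for z in t),4,(255,0,0),1)
save(f,'w2.png')
```

```text
{'clock': np.float64(5.725), 'tcp_pos': array([ 0.481, -0.298,  0.236]), 'orientation': array([-2.226, -2.209,  0.021]), 'contact_force': array([ 0.113,  0.557, -0.38 ]), 'joints': array([ 0.244,  0.3  ,  0.24 ,  1.822, -0.069,  1.038,  0.502])}
hatch [  327   125   114   102 10098] [ 531.2 -295. ] [94.2 98.5] 86.7 [0.0885 0.0897 0.0914]
all [  319   114   125   117 12180] [ 531.3 -295.2] [110.6 114.7] 86.6 [0.0789 0.0895 0.0912]
[[ 0.4996 -0.2918  0.09  ]
 [ 0.5784 -0.2973  0.09  ]]
```

View pics/w2.png

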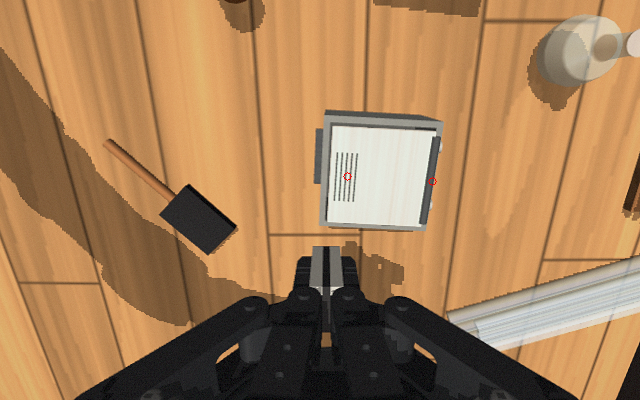

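The wrist view shows the hatch shut, 94 x 98 mm at z = 0.0897. The press mark at (347,177) sits on the ribbed near strip, and the hinge at (433,181) is by the dark far bar. The press point is (0.499, -0.293). I'll come down above it.

Request:
play_rows --deltas '[[0, [5, 19, 60], [0, 0, 0]], [0, [5, 19, 120], [0, 0, 0]], [0, [5, 19, 126], [0, 0, 0]], [0, [5, 19, 126], [0, 0, 0]], [0, [5, 19, 126], [0, 0, 0]]]'

```text
clock: 6.4
tcp_pos: [0.5006, -0.2922, 0.1128]
orientation: [-2.225, -2.215, 0.017]
contact_force: [0.1, -0.2, -0.2]
grip_width: -0.0
```

Request:
play_rows --deltas '[[0, [0, 0, 15], [0, 0, 0]], [0, [0, 0, 22], [0, 0, 0]], [0, [0, 0, 25], [0, 0, 0]], [0, [0, 0, 28], [0, 0, 0]], [0, [0, 0, 30], [0, 0, 0]], [0, [0, 0, 30], [0, 0, 0]]]'

```text
clock: 7.15
tcp_pos: [0.5006, -0.2924, 0.0832]
orientation: [-2.225, -2.215, 0.016]
contact_force: [-1.3, 0.8, 6.6]
grip_width: 0.0001
```

6.6 N at about 6.8 mm in. I'll go a little further to meet the stop.

Request:
play_rows --deltas '[[0, [0, 0, 1], [0, 0, 0]], [0, [0, 0, 2], [0, 0, 0]], [0, [0, 0, 2], [0, 0, 0]]]'

```text
clock: 7.52
tcp_pos: [0.5007, -0.2925, 0.0828]
orientation: [-2.225, -2.215, 0.015]
contact_force: [-4.8, 3.1, 16.3]
grip_width: -0.0001
```

It's on the stop (16 N), so the release depth is passed. Now I'll withdraw up and towards the robot.

Request:
play_rows --deltas '[[0, [0, 0, -12], [0, 0, 0]], [0, [0, -5, -30], [0, 0, 0]], [0, [0, -15, -60], [0, 0, 0]], [0, [0, -30, -100], [0, 0, 0]], [0, [0, -45, -150], [0, 0, 0]], [0, [0, -45, -170], [0, 0, 0]], [0, [0, -45, -170], [0, 0, 0]], [0, [0, -45, -170], [0, 0, 0]]]'

```text
clock: 8.52
tcp_pos: [0.4565, -0.2909, 0.2523]
orientation: [-2.224, -2.214, 0.016]
contact_force: [-1.0, -0.6, -0.9]
grip_width: 0.0003
```

Request:
play_rows --deltas '[[0, [30, 0, 0], [0, 0, 0]], [0, [60, 0, 0], [0, 0, 0]], [0, [60, 0, 0], [0, 0, 0]], [0, [60, 0, 0], [0, 0, 0]]]'

```text
clock: 9.02
tcp_pos: [0.4562, -0.2314, 0.2512]
orientation: [-2.224, -2.213, 0.018]
contact_force: [-0.4, 0.2, -0.2]
grip_width: -0.0003
```

Run:
```python
from h import *
o=r.get_obs();print({k:np.round(o[k],3) for k in('clock','tcp_pos','contact_force')})
A,da=r.grab_frame('scene');B,db=r.grab_frame('side')
for n,d in(('scene',da),('side',db)):
    C=cloud(pose(n),d);m=(np.abs(C[...,0]-.56)<.06)&(np.abs(C[...,1]+.294)<.06)&(C[...,2]>.1)&(C[...,2]<.19)
    p=C[m];print(n,m.sum(),np.percentile(p,[2,50,98],axis=0).round(3).tolist())
save(np.vstack([cv2.resize(A[110:310,150:510],(540,300)),cv2.resize(B[80:280,200:560],(540,300))]),'end.png')
```

```text
{'clock': np.float64(9.025), 'tcp_pos': array([ 0.456, -0.231,  0.251]), 'contact_force': array([-0.369,  0.186, -0.243])}
scene 723 [[0.531, -0.342, 0.101], [0.555, -0.291, 0.139], [0.575, -0.252, 0.174]]
side 296 [[0.511, -0.341, 0.105], [0.535, -0.281, 0.148], [0.571, -0.248, 0.176]]
```

View pics/end.png

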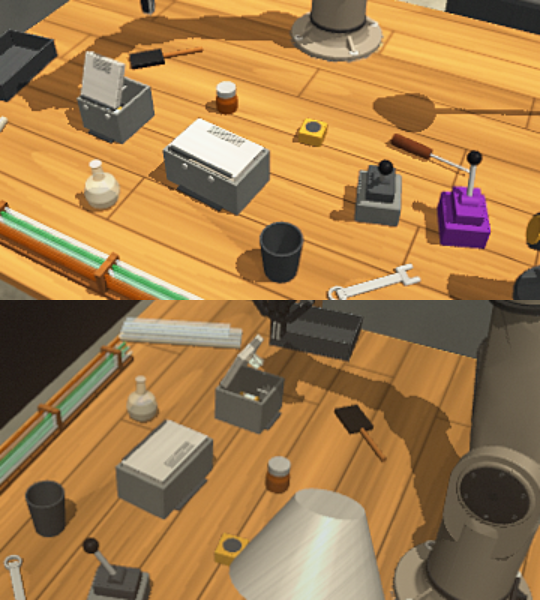

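The final picture shows the square hatch standing open (top panel, 103,80). Its edge is at z = 0.175 m, which fits 1.15 rad. The long hatch is shut (217,150), the lever is over on its far side (385,168), and the other items are where they were. The arm touches nothing, so I'm handing in.

```bash
python3 -c "
from bench import r
print(r.hand_in())"
```

```text
the job is handed in; nothing more can be done
None
```

The job is done and handed in at about 9 s on the robot's clock, in the order asked.

- **Isolator lever:** I pushed the grey box's lever to its far stop, where it held at about 10 N without moving further. From above and from the side, the knob then measured about (0.550, 0.297) m. The off stop works out at (0.550, 0.2985) m.
- **Fuse hatch:** I pressed the square hatch once, down to its stop (about 16 N), and let go. It sprang up and stayed open, with its free edge at about 0.175 m, which fits 1.15 rad.
- **Everything else:** In the last pictures the long hatch is shut, and the purple lever and the bench items look undisturbed. I judged those by eye, without measuring them again.
- **Robot at hand-in:** The arm was clear of everything, reading under 0.5 N.

No checks failed. The one small disagreement was 3 mm in the knob's y position between the side and wrist views, which is close to the 2 mm camera calibration.

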